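Fit the suction nozzle to the bench fume extractor

ROBOT

A 7-joint arm with a two-finger parallel gripper is mounted at the origin on a cart in front of the work surface, level with it; the furniture and walls round the work are solid. World frame = base frame: x ahead of the robot, y to its left, z up, the work surface at z = 0. Lengths are in m, angles in rad, forces in N, time in s.
With the tool pointing down it reaches from about 0.425 to 0.875 m from the base axis. Payload 4.7 kg.
Tool frame: the origin (TCP) lies midway between the tips of the shut fingers; the grasp point (between the pads) lies 19 mm behind it; z points along the fingers, y is the line along which they close (so a half turn about z gives the same grasp; the last joint's range is limited). The gripper opens to 87 mm and grips with 3 to 60 N. Pads are 19 mm wide; open, the fingers measure 117 mm over their backs; the gripper's body (75 mm by 190 mm) begins 51 mm behind the grasp point.
Start: joints at [1.159, 0.321, -0.07, 1.45, 0.023, 1.371, -0.057], TCP at [0.268, -0.592, 0.223] pointing down, gripper open.
Joint ranges: [-2.86, 2.86], [-0.3, 2.09], [-1.38, 1.24], [0.06, 2.45], [-1.56, 4.7], [0.09, 2.05], [-2.69, 2.69]. Speed limits (rad/s): [2.57, 2.57, 3.14, 3.14, 3.14, 3.14, 3.14].

INTERFACE

Orientations are given as a rotation vector (axis times angle).
In Python, from bench import ctrl gives the robot as it stands. The module is installed in compiled form; this text tells all that it offers.
- The arm moves only by the shell command python3 -m handwheel 'ROWS' [FORCE]. ROWS is JSON, a list of rows, each a list of 7 numbers: the finger opening in m, from 0 to 0.087, then the shift along the tool's x, y, z in m, then the turn, a rotation vector about the tool's x, y, z in degrees. A call has 1 to 12 rows; each row shifts and turns the commanded pose from where the row before left it, along the tool's axes as they then stand; what a row does not reach is not made up. A row lasts 1/8 s, in which the tool goes at most 62.5 mm and 10.7 degrees, less where a joint would pass 70% of its speed; a pose out of reach is approached as far as the arm can. A call is refused whole if a number of a shift passes 0.0625 or a number of a turn 10.7, either way. A call with a gripper value outside its range is refused whole. The fingers move at their own pace and stop on an object; FORCE is the grip in N (left out, the last holds). Time passes only in rows, so rows that do not move let the fingers close. It gives the time, the measured TCP pose, the force, the opening and the grip force at its end, in the units of the state.
- ctrl.get_state(): the state, without advancing time (a new reading comes with each control period).
- ctrl.get_image(name): name is "side" or "top" or "wrist"; returns (picture, depth): 384x512x3 uint8, blue, green, red; 384x512 float32, m along the optical axis (not along the pixel's ray), 0 where there is no reading.
- ctrl.camera_info(name): a dict with "intrinsics" (3x3 intrinsics, pixels), "R" (3x3) and "t" (3): a world point X has camera coordinates R X + t. Camera axes: x right, y down, z forward; pixel columns grow to the right and rows downward; lengths in m; the calibration is good to about 2 mm. The wrist camera is an equidistant fisheye: a pixel r from the principal point sees the ray r / f radians off the axis. A picture is of the moment at which its call begins: read the wrist's pose just before it. camera_info takes no time and is no camera call; for the wrist camera it gives the pose at the moment of the call.
- ctrl.close_job(): hands the job in; it is judged then, once.
The state is a dict: "time": time; "joint_positions": joint angles; "qd": joint speeds; "joint_torque": joint torques, N m; "position": TCP position; "tool_rot": TCP orientation; "ft_force": force on the tool from outside, world axes, zero at the start; "torque": the same for the moment, N m; "grip_width": opening from 0.0 (shut) to 1.0 (fully open); "grip_force": force on a finger pad.
Only numpy, scipy, OpenCV 4.12 (cv2) and the standard library are available. Lean on these libraries where they do the work, as an engineer would, in place of code of your own. Each camera call takes 0.05 s, during which the arm holds its last target. There are 200 camera calls.

TASK

Get the fume extractor ready for soldering: slide the flat aluminium nozzle fully home onto its steel spigot and turn it gently until the spring button snaps out through the hole in the nozzle and locks it, then switch the extractor on at its rocker switch. Use a light hand, never ramming or wrenching the nozzle against the spigot or the button, and leave the amber rosin puck, the white tub and the small glass where they are.

Things in the scene. Friction and masses are not known exactly. Their poses are not given: they have to be found in the camera images.
- nozzle: Loose aluminium suction nozzle (black inside), 116 mm tall, 0.13 to 0.21 kg, standing upright on the bench. Round socket below (outer diameter 39 mm, bore 32.4 mm, 46 mm deep, open at the bottom), widening from 46 to 70 mm into a flat fishtail up to 116 mm: 20 mm thick along its own x, 60 mm wide along its own y. Origin: centre of the socket's lower rim; z up to the fishtail's mouth.
- nozzle_grip (a point): Middle of the nozzle's fishtail, 93 mm above the nozzle's origin on its axis: grip here from above across the 20 mm thickness. Axes as nozzle.
- nozzle_hole (a point): Middle of the oval hole in the nozzle, 8 mm wide and 10 mm tall, through the 3 mm wall of the socket on the nozzle's own -x side, 17 mm above the nozzle's origin. Axes as nozzle.
- extractor: Grey bench fume extractor, a box fixed to the bench: 100 mm (own x) by 220 mm (own y), top face 62 mm above the bench, battery on its right end (-y). An upright steel spigot stands on the left (+y) half of its top, a black rocker switch on the right (-y) half. Origin: centre of its underside; x to its back, y to its left, z up.
- spigot_foot (a point): On the spigot's upright axis, level with the shoulder (72 mm above the bench; top of a black collar, 48 mm across) on which the nozzle's rim comes to rest. The spigot is 30 mm in diameter (1.2 mm play all round in the nozzle) and 34 mm tall, its upper 6 mm tapered to 22 mm. Axes as extractor.
- button (a joint): Travel of the spring button, m: 0 out, 0.002 to 0.004 while the nozzle's bore covers it, 0.0058 at most. It stands 5 mm out of the spigot's side, 7 mm wide and 8 mm tall; a slope on its upper side lets the nozzle's rim push it in, with 6 to 12 N. Once out through the hole it blocks turning (after at most 0.15 rad of play either way) and lifting (after 2 mm).
- button_height (a point): On the spigot's axis level with the button's middle, 17 mm above the shoulder. The button faces 0.15 to 1.5 rad round from the extractor's front (own -x) towards its left (+y); where is not measured: look, or turn the seated nozzle till it snaps out. The collar carrying spigot and button is stiff (2.5 N m): do not force it round. Axes as extractor.
- switch (a joint): Rocker switch, rad: 0 off (its front half sticks up), 0.35 on (front half pressed level). It stays where it is left; some 3 N on the front half turns it.
- switch_press (a point): Middle of the rocker's front half, where to press: 12 mm in front of its pivot, 68 mm above the bench when on; when off, the surface there stands 4 mm higher. The rocker is 36 mm long (own x) and 22 mm wide, in a frame 3 mm high. Axes as extractor.
- rosin_jar: Amber rosin puck, 51 mm across, 26 mm high, a bystander. Origin: centre of its underside.
- pill_bottle: White tub with ribbed cap, 50 mm across, 84 mm high, a bystander. Origin: centre of its underside.
- shot_glass: Small clear glass, 48 mm across, 45 mm high, a bystander. Origin: centre of its underside.
There are look-alikes about, which are no part of the job. Leave any purple look-alike of the nozzle alone.

How it is judged:
On the way, in this order (a step that is already met when the one before it is completed fails the run):
1. the nozzle is fully down on the spigot's shoulder with the button out through its hole (z of nozzle in the frame of spigot_foot between -0.003 and 0.0035 m and horizontal distance between nozzle and spigot_foot below 0.004 m and angle between nozzle's own z axis and vertical below 0.08 rad and value of joint button below 0.0012 m), for 0.2 s.
2. the rocker switch is on, with the nozzle still locked (all of step 1 and value of joint switch above 0.25 rad), for 0.2 s.
At the end, for the whole second after the job is handed in: The nozzle stands on the spigot, its rim within 3.5 mm of the shoulder, within 4 mm of the spigot's axis and upright within 0.08 rad; the button is out through the hole (within 1.2 mm of fully out); the rocker switch is on (over 0.25 rad); the nozzle is at rest and released (all of step 2 and linear speed of nozzle below 0.02 m/s and contact force between the fingers and nozzle below 0.1 N); the robot touches nothing.
It fails at once if the nozzle is rammed or wrenched against the extractor, its spigot or its button (over 50 N) (contact force between nozzle and extractor above 50 N).
It fails at once if the rosin puck, the tub or the glass is moved more than 20 mm (distance of any of rosin_jar, pill_bottle, shot_glass from where it was at the start of the episode above 0.02 m).
It also fails if it takes over 72 s, if anything falls off the work surface, if the arm or the gripper's body presses on something with over 40 N, if the wrist force passes 120 N, or if a joint passes its speed limit or range.

## Working session

There is one attempt and no reset: what is moved stays moved. The work goes in short steps, Python scripts to look and compute and a shell command to move; the robot and the scene stay as the last step left them, time stands still between calls to the robot, and variables do not carry over. Pictures are saved under pics/ and viewed, at most 10 in all, crops included, and the job is handed in when it is done.

```bash
mkdir -p pics; ls; cat > h.py <<'E'
import numpy as np,cv2
from bench import ctrl
from scipy.spatial.transform import Rotation as Ro
def cam(n):
    i=ctrl.camera_info(n);return np.array(i['intrinsics']),np.array(i['R']),np.array(i['t'])
def pts(n,d):
    K,R,t=cam(n);v,u=np.indices(d.shape)
    p=np.stack([(u-K[0,2])/K[0,0]*d,(v-K[1,2])/K[1,1]*d,d],-1)
    return (p-t)@R
def ray(n,u,v,z):
    K,R,t=cam(n);r=np.linalg.solve(K,[u,v,1])@R;c=-R.T@t
    return c+r*(z-c[2])/r[2]
E
python3 - <<'E'
from h import *
for n in('top','side'):
    p,d=ctrl.get_image(n);cv2.imwrite(f'pics/{n}0.png',p);np.save(n+'0.npy',d)
    K,R,t=cam(n);print(n,K.tolist(),(-R.T@t).round(3),R.round(3).tolist())
s=ctrl.get_state();print({k:np.round(v,3).tolist() for k,v in s.items()})
print(Ro.from_rotvec(s['tool_rot']).as_matrix().round(3).tolist())
E
```

```text
pics
top [[442.70516518989837, 0.0, 256.61268387738374], [0.0, 442.70516518989837, 192.98176253475148], [0.0, 0.0, 1.0]] [ 0.42  -0.072  1.291] [[-0.021, -1.0, 0.017], [-0.995, 0.019, -0.102], [0.102, -0.019, -0.995]]
side [[349.7410722578979, 0.0, 258.4921499416118], [0.0, 349.7410722578979, 189.48846400404818], [0.0, 0.0, 1.0]] [ 0.606 -0.955  0.663] [[0.996, 0.092, 0.022], [0.07, -0.56, -0.826], [-0.063, 0.823, -0.564]]
{'time': 0.1, 'joint_positions': [1.159, 0.322, -0.07, 1.452, 0.023, 1.371, -0.057], 'qd': [-0.0, -0.003, 0.0, -0.002, 0.002, -0.001, 0.002], 'joint_torque': [-0.001, -49.257, -0.406, -31.34, -0.064, 0.04, 0.0], 'position': [0.268, -0.592, 0.222], 'tool_rot': [-3.069, -0.664, 0.001], 'ft_force': [-0.1, 0.782, -0.624], 'torque': [0.047, -0.023, -0.012], 'grip_force': 0.0, 'grip_width': 1.002}
[[0.911, 0.413, -0.001], [0.413, -0.911, 0.001], [-0.0, -0.002, -1.0]]
```

View pics/top0.png

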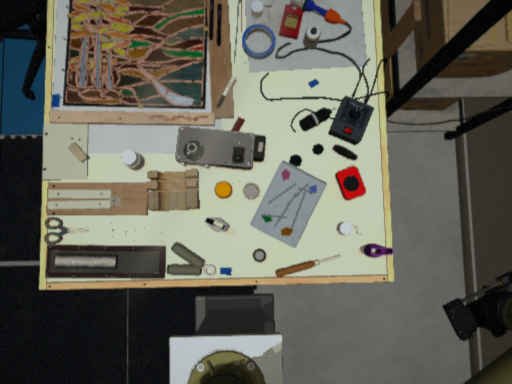

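View pics/side0.png

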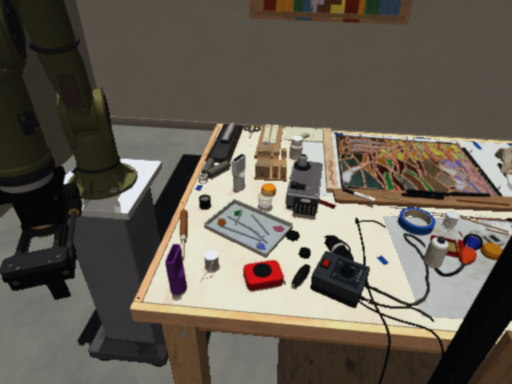

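Top view: the extractor lies at about (215,147), spigot at (191,148), switch at (238,152). Candidates for the nozzle: the silver fishtail at top (217,224) / side (238,172), the purple look-alike at top (376,251) / side (176,270), the grey ring at (260,255) and the white cap at (345,228). The silver fishtail fits the description. I'll check it in a crop and measure.

```bash
python3 - <<'E'
from h import *
p=cv2.imread('pics/top0.png');d=np.load('top0.npy');P=pts('top',d)
s=cv2.imread('pics/side0.png')
a=cv2.resize(p[115:245,165:285],None,fx=4.4,fy=4.4,interpolation=3)[:, :]
b=cv2.resize(s[120:220,215:335],None,fx=2.2,fy=2.2,interpolation=3)
c=np.zeros((a.shape[0],a.shape[1]+b.shape[1],3),np.uint8);c[:,:a.shape[1]]=a;c[:b.shape[0],a.shape[1]:]=b
cv2.imwrite('pics/c1.png',c);print(c.shape)
z=P[...,2];v,u=np.indices(d.shape)
def comp(m,name):
    n,l,st,_=cv2.connectedComponentsWithStats(m.astype(np.uint8))
    for i in range(1,n):
        if st[i,4]>15:
            q=P[l==i];r=cv2.minAreaRect(q[:,:2].astype(np.float32)*1000)
            print(name,st[i],q.mean(0).round(4),np.median(q[:,2]).round(4),[np.round(x,1) for x in r])
win=lambda a,b,c,e:(u>a)&(u<b)&(v>c)&(v<e)
comp(win(195,240,205,240)&(z>.095)&(z<.13),'noz')
comp(win(170,275,120,175)&(z>.05)&(z<.066),'box')
comp(win(170,275,120,175)&(z>.085)&(z<.13),'spig')
comp(win(170,275,120,175)&(z>.066)&(z<.08),'sw')
for w,nm in((win(115,150,145,175),'tub'),(win(210,235,178,200),'puck'),(win(240,262,180,200),'glass')):comp(w&(z>.012),nm)
E
```

```text
(572, 792, 3)
noz [204 216  23  15  58] [0.4641 0.0188 0.1136] 0.1149 [array([463.6,  18.2]), array([59.3, 19.7]), np.float64(65.8)]
box [ 175  126   91   42 2511] [0.6832 0.0053 0.0599] 0.0605 [array([681.4,   6.7]), array([250.2, 102.4]), np.float64(83.4)]
box [186 168  12   7  70] [0.6111 0.0874 0.0608] 0.061 [array([611.7,  87. ]), array([18.1, 29.8]), np.float64(0.1)]
spig [187 142  11  13 114] [0.6691 0.0804 0.1015] 0.1034 [array([671.5,  81.3]), array([30.1, 30.2]), np.float64(7.6)]
sw [183 140  20  20 157] [0.6676 0.079  0.0708] 0.0706 [array([671.4,  80.7]), array([53.4, 53.8]), np.float64(74.1)]
sw [233 146  12  16  90] [ 0.6549 -0.0449  0.07  ] 0.0691 [array([656.2, -44.8]), array([42.5, 28. ]), np.float64(11.3)]
tub [121 149  23  21 338] [0.6464 0.2485 0.0779] 0.0802 [array([533.4, 108.2]), array([422.5,  47.8]), np.float64(51.3)]
puck [215 181  17  17 232] [0.5636 0.0013 0.0279] 0.0229 [array([500. , -19.5]), array([184.7,  48.4]), np.float64(18.4)]
glass [243 181  17  17  99] [ 0.5629 -0.0787  0.0456] 0.0348 [array([501.5, -79.1]), array([ 45.5, 162.8]), np.float64(89.8)]
```

View pics/c1.png

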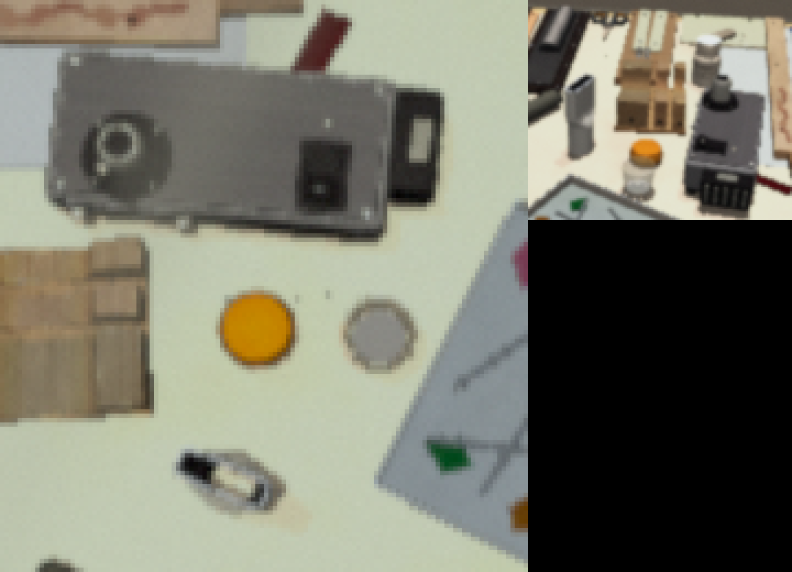

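The crop shows the silver nozzle upright with its black mouth at about top (217,224). A bright nub, probably the button, is at crop (103,168), which is top (188.4,153.2), front-left of the spigot. Next I need the button's bearing and which side the hole is on.

```bash
python3 - <<'E'
from h import *
s=cv2.imread('pics/side0.png');p=cv2.imread('pics/top0.png')
wp,wd=ctrl.get_image('wrist');cv2.imwrite('pics/w0.png',wp)
a=cv2.resize(s[148:200,222:254],None,fx=9,fy=9,interpolation=3)
b=cv2.resize(p[135:165,175:207],None,fx=9,fy=9,interpolation=3)
c=np.zeros((470,580,3),np.uint8);c[:a.shape[0],:a.shape[1]]=a;c[:b.shape[0],290:290+b.shape[1]]=b
cv2.imwrite('pics/c2.png',c)
B=ray('top',188.4,153.2,.092);T=np.array([.6715,.081]);print(B,np.degrees(np.arctan2(*(B[:2]-T)[::-1])),np.linalg.norm(B[:2]-T))
d=np.load('top0.npy');P=pts('top',d);v,u=np.indices(d.shape)
m=(u>170)&(u<250)&(v>120)&(v<175)&(P[...,2]>.057)&(P[...,2]<.066)&(P[...,0]>.62)
q=P[m]; # front/back edges of the top: extremes of x per column of y
for lo in(True,False):
    e=[]
    for y in np.arange(-.06,.1,.01):
        k=q[abs(q[:,1]-y)<.004]
        if len(k): e.append([y,k[:,0].min() if lo else k[:,0].max()])
    e=np.array(e);f=np.polyfit(*e.T,1);print('edge',f,np.degrees(np.arctan(f[0])))
i=ctrl.camera_info('wrist');print(i['intrinsics'],np.round(i['R'],3).tolist(),(-np.array(i['R']).T@i['t']).round(3))
E
```

```text
[0.65637676 0.09059562 0.092     ] 147.6050723458388 0.017910566451394112
edge [0.03393443 0.63240822] 1.9435537712063202
edge [0.11359473 0.72845767] 6.480718920035884
[[297.31863964   0.         251.38333901]
 [  0.         297.31863964 187.30939471]
 [  0.           0.           1.        ]] [[0.414, -0.91, -0.002], [-0.875, -0.398, 0.277], [-0.253, -0.113, -0.961]] [ 0.338 -0.56   0.384]
```

View pics/c2.png

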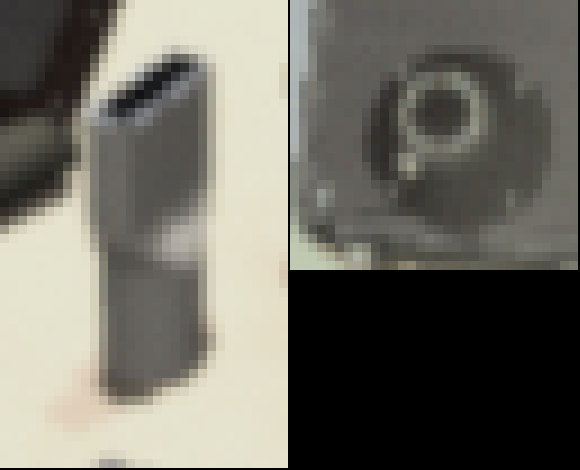

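No hole shows on the right-hand face in this side crop; at about 3 px it would be too small to rely on. The button nub at top (188.1,153.1) gives a bearing near 148°. I'll take a closer wrist view of the nozzle's right side.

```bash
python3 -m handwheel '[[0.087,0.036,-0.031,0,0,0,0],[0.087,0.036,-0.031,0,0,0,0],[0.087,0.036,-0.031,0,0,0,0],[0.087,0.036,-0.031,0,0,0,0],[0.087,0.036,-0.031,0,0,0,0],[0.087,0.036,-0.031,0.02,0,0,0],[0.087,0.036,-0.031,0.02,0,0,0],[0.087,0.036,-0.031,0.03,0,0,0],[0.087,0.036,-0.031,0.03,0,0,0],[0.087,0.034,-0.031,0.03,0,0,0],[0.087,0,0,0,0,0,0],[0.087,0,0,0,0,0,0]]' && python3 - <<'E'
from h import *
def fe(X):
    K,R,t=cam('wrist');c=R@X+t;th=np.arctan2(np.hypot(c[0],c[1]),c[2]);k=th*K[0,0]/np.hypot(c[0],c[1]);return K[0,2]+k*c[0],K[1,2]+k*c[1]
C=np.array([.4636,.0182])
o=np.round(fe(np.r_[C,.017])).astype(int);t=np.round(fe(np.r_[C,.116]));print(o,t)
a=np.radians(-24.2);print('expected hole px',fe(np.r_[C+.0195*np.array([np.cos(a),np.sin(a)]),.017]))
p,d=ctrl.get_image('wrist');cv2.imwrite('pics/w1.png',p)
E
```

```text
time: 1.65
position: [0.4663, -0.1623, 0.0926]
tool_rot: [3.07, 0.664, -0.001]
ft_force: [0.3, -0.0, -0.1]
grip_width: 0.997
grip_force: 0.0
[ 69 120] [-10. 134.]
expected hole px (np.float64(80.94160186044772), np.float64(104.00865127454756))
```

View pics/w1.png

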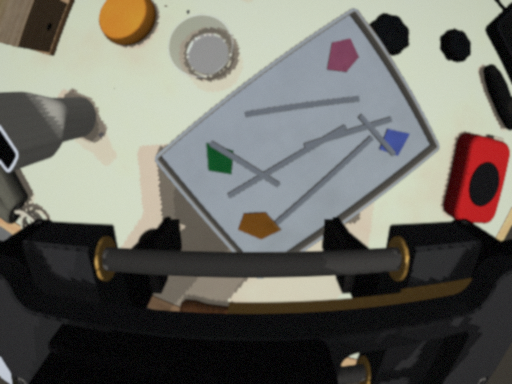

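The wrist view shows the nozzle at left, with its socket at about (75,118). The wall around the expected (81,104) looks plain; I'll check the brightness numerically.

```bash
python3 - <<'E'
import cv2
g=cv2.imread('pics/w1.png',0);print(g[88:140:2,54:110:2])
E
```

```text
[[206 206 206 206 204 202 205 205 193 171 187 203 206 208 207 208 208 206
  207 208 207 208 208 209 206 210 208 210]
 [207 206 205 204 197 191 195 186 148 120 136 165 202 206 206 207 208 210
  208 208 209 208 208 209 208 209 211 208]
 [206 207 204 198 190 187 176 146 113 112 125 142 181 199 205 208 209 208
  207 207 209 207 209 210 208 209 209 209]
 [207 206 199 191 187 163 122 107 105 107 109 118 129 147 171 192 204 208
  208 208 206 208 210 207 209 210 210 209]
 [194 198 182 177 176 134 100  98  98 100  97  99  99 106 120 135 163 185
  199 207 209 207 208 210 210 208 209 209]
 [124 121 109 103 104  87  80  79  76  78  76  78  78  77  81  88 103 132
  154 188 208 209 208 208 209 211 210 209]
 [117 107  94  83  75  71  72  74  72  72  71  71  70  71  72  72  75  96
  130 172 202 207 209 208 210 209 210 210]
 [137 127 117 105  87  72  71  70  68  72  72  71  71  71  72  74  69  72
   97 130 166 206 209 209 211 209 210 211]
 [148 143 133 119 104  84  73  71  70  68  72  71  70  70  71  68  71  72
   75 104 150 200 208 209 210 209 210 208]
 [154 152 145 132 118  98  79  69  69  67  69  
[... 1242 characters left out ...]
 95  98 102 108 107  75  61  62  62  60  62  61  62  58  61  60  60  63
   61  69  87  90 102 116 120 125 159 205]
 [ 87  94  98 100  91  67  61  59  59  61  60  62  61  60  63  62  59  61
   63  79  89  88 101 118 118 125 171 210]
 [ 80  91  92  94  83  64  60  63  61  63  61  61  61  61  59  59  58  63
   78  88  88  91 104 102 102 120 188 211]
 [ 72  79  88  90  77  63  59  61  60  61  61  58  63  58  61  61  67  82
   89  89  90  92  94  83  89 133 196 210]
 [ 71  76  86  88  72  61  62  61  61  58  65  64  70  80  87  81  86  89
   89  88  90  99 107  94 132 172 200 208]
 [ 69  71  75  77  67  62  60  66  75  92 121 141 159 169 163 141 108  93
   90  91 101 115 119 135 176 198 200 203]]
```

The wall is uniform with no dark hole, so the hole must be on the robot side, at bearing about 156°. Next I'll move above the nozzle, turn to its thickness axis and photograph the spigot and button from the front with the wrist camera.

```bash
python3 -m handwheel '[[0.087,0,0,-0.06,0,0,0],[0.087,0,0,-0.06,0,0,0],[0.087,0.018,-0.0414,0,0,0,0],[0.087,0.018,-0.0414,0,0,0,0],[0.087,0.018,-0.0414,0,0,0,0],[0.087,0.018,-0.0414,0,0,0,0],[0.087,0,0,0,0,0,-10.35],[0.087,0,0,0,0,0,-10.35],[0.087,0,0,0,0,0,-10.35],[0.087,0,0,0,0,0,-10.35],[0.087,0,0,0,0,0,0],[0.087,0,0,0,0,0,0]]' && cat >> h.py <<'E'
def fe(X):
    K,R,t=cam('wrist');c=R@np.asarray(X)+t;th=np.arctan2(np.hypot(c[0],c[1]),c[2]);k=th*K[0,0]/np.hypot(c[0],c[1]);return K[0,2]+k*c[0],K[1,2]+k*c[1]
def feray(u,v,z):
    K,R,t=cam('wrist');a=np.array([u-K[0,2],v-K[1,2]]);r=np.hypot(*a);th=r/K[0,0]
    d=np.r_[a/r*np.sin(th),np.cos(th)]@R;c=-R.T@t;return c+d*(z-c[2])/d[2]
E
python3 - <<'E'
from h import *
s=ctrl.get_state();m=Ro.from_rotvec(s['tool_rot']).as_matrix();print(m.round(3).tolist(),s['joint_positions'])
p,d=ctrl.get_image('wrist');cv2.imwrite('pics/w2.png',p);np.save('w2.npy',d)
o=np.array(fe([.671,.081,.09]));print(o,fe([.671,.081,.106]),fe([.4636,.0182,.116]),fe([.671,.081,.072]))
x,y=np.round(o).astype(int);x=min(max(x,60),452);y=min(max(y,60),324)
c=cv2.resize(p[y-50:y+50,x-60:x+60],None,fx=5,fy=5,interpolation=3);cv2.imwrite('pics/c3.png',c);print(x-60,y-50)
E
```

```text
time: 3.2
position: [0.4639, 0.018, 0.213]
tool_rot: [2.641, 1.7, 0.001]
ft_force: [-0.3, 0.7, 0.8]
grip_width: 1.006
grip_force: 0.0
[[0.414, 0.91, 0.001], [0.91, -0.414, -0.0], [0.0, 0.001, -1.0]] [ 0.52403626 -0.05812348 -0.59217245  1.88574007 -0.03322313  1.30333824
 -0.48551651]
[408.08316364  50.0392596 ] (np.float64(415.6663339756726), np.float64(47.89691676065715)) (np.float64(250.5489769072954), np.float64(189.88686483385075)) (np.float64(400.2725578316488), np.float64(52.29172874408161))
348 10
```

View pics/c3.png

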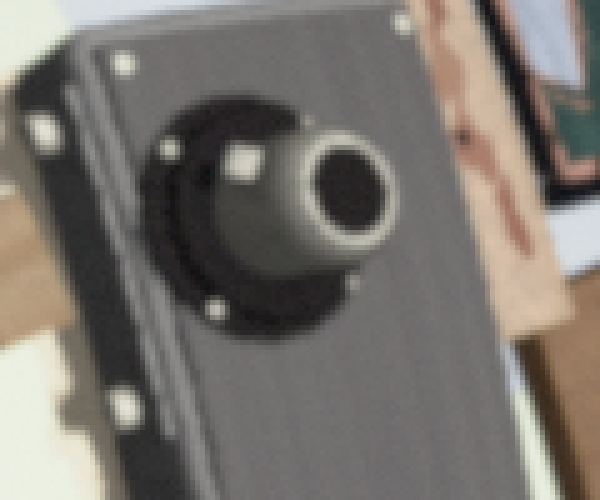

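The crop shows the spigot's bright top ring at wrist (418.2,48.6) and the square button at (396.6,42.6). I'll turn both into positions and re-measure the nozzle's mouth in the same picture.

```bash
python3 - <<'E'
from h import *
p=cv2.imread('pics/w2.png');d=np.load('w2.npy')
g=p[...,1].astype(int)
# refine ring: bright pixels near
m=np.zeros(g.shape,np.uint8);m[34:64,404:432]=(g[34:64,404:432]>135)
c,_=cv2.findContours(m,0,1);c=max(c,key=cv2.contourArea);e=cv2.fitEllipse(c);print('ring',e)
S=feray(*e[0],.106);S2=feray(418.2,48.6,.106);print('spigot',S,S2)
for ctr in (S[:2],S2[:2],np.array([.6714,.081])):
  for zz in(.087,.091):
    B=feray(396.6,42.6,zz);w=B[:2]-ctr;print('btn',B.round(4),np.degrees(np.arctan2(w[1],w[0])).round(1),np.linalg.norm(w).round(4))
# 3-D from depth, fisheye
K,R,t=cam('wrist');v,u=np.indices(d.shape);a=u-K[0,2];b=v-K[1,2];r=np.hypot(a,b)+1e-9;k=np.tan(r/K[0,0])/r
P=(np.stack([a*k*d,b*k*d,d],-1)-t)@R
def rep(m,n):
    nn,l,st,_=cv2.connectedComponentsWithStats(m.astype(np.uint8))
    for i in range(1,nn):
        if st[i,4]>25:
            q=P[l==i];rr=cv2.minAreaRect(q[:,:2].astype(np.float32)*1000);print(n,st[i],np.median(q,0).round(4),[np.round(x,1) for x in rr])
z=P[...,2];win=(d>0)
rep(win&(z>.107)&(z<.125)&(abs(P[...,0]-.464)<.06)&(abs(P[...,1]-.018)<.06),'noz')
rep(win&(z>.1035)&(z<.112)&(np.hypot(P[...,0]-.671,P[...,1]-.081)<.03),'spigtop')
rep(win&(z>.068)&(z<.076)&(np.hypot(P[...,0]-.671,P[...,1]-.081)<.04),'collar')
E
```

```text
ring ((416.8834533691406, 47.44117736816406), (18.76215171813965, 24.437326431274414), 151.33151245117188)
spigot [0.6726617  0.08104425 0.106     ] [0.6737067  0.07952359 0.106     ]
btn [0.6626 0.0922 0.087 ] 132.1 0.015
btn [0.6603 0.0921 0.091 ] 138.1 0.0166
btn [0.6626 0.0922 0.087 ] 131.3 0.0169
btn [0.6603 0.0921 0.091 ] 136.8 0.0184
btn [0.6626 0.0922 0.087 ] 128.2 0.0143
btn [0.6603 0.0921 0.091 ] 135.0 0.0158
noz [242 156  22  64 479] [0.4656 0.0191 0.1155] [array([465.5,  18.2]), array([59.6, 19.5]), np.float64(65.8)]
spigtop [405  36  22  25 388] [0.6718 0.0808 0.1059] [array([672.8,  80.6]), array([24.3, 24.9]), np.float64(44.9)]
collar [381  31  39  44 640] [0.6612 0.0811 0.0717] [array([669.5,  80.6]), array([42.4, 49.3]), np.float64(0.0)]
```

Spigot axis is about (0.6725,0.0807), nozzle about (0.465,0.018), matching the top view's offset (0.208,0.063). The button bearing is roughly 132–148°. Now I'll descend and grip.

```bash
python3 -m handwheel '[[0.087,0,0.001,0.046,0,0,0],[0.087,0,0,0.046,0,0,0],[0.087,0,0,0.03,0,0,0],[0.087,0,0,0.017,0,0,0],[0.087,0,0,0,0,0,0],[0.01,0,0,0,0,0,0],[0.01,0,0,0,0,0,0],[0.01,0,0,0,0,0,0],[0.01,0,0,0,0,0,0],[0.01,0,0,0,0,0,0]]' 20
```

```text
time: 4.5
position: [0.4646, 0.0183, 0.0736]
tool_rot: [2.638, 1.706, 0.0]
ft_force: [0.4, 0.1, 0.1]
grip_width: 0.52
grip_force: 0.0
```

```bash
python3 -m handwheel '[[0.01,0,0,0,0,0,0],[0.01,0,0,0,0,0,0],[0.01,0,0,0,0,0,0],[0.01,0,0,0,0,0,0],[0.01,0,0,0,0,0,0],[0.01,0,0,0,0,0,0]]' 20
```

```text
time: 5.25
position: [0.4645, 0.0183, 0.0735]
tool_rot: [2.638, 1.706, -0.0]
ft_force: [0.7, 0.1, -0.6]
grip_width: 0.231
grip_force: 20.0
```

```bash
python3 -m handwheel '[[0.01,0,0,-0.02,0,0,0],[0.01,0,0,-0.055,0,0,0],[0.01,0,0,-0.055,0,0,0],[0.01,0.0284,0.0328,0,0,0,0],[0.01,0.0284,0.0328,0,0,0,0],[0.01,0.0284,0.0328,0,0,0,0],[0.01,0.0284,0.0328,0,0,0,0],[0.01,0.0285,0.0326,0,0,0,0],[0.01,0,0,0,0,0,0],[0.01,0,0,0,0,0,0],[0.01,0,0,0,0,0,0]]' 20
python3 - <<'E'
from h import *
print(ctrl.get_state()['joint_positions'].round(2) if hasattr(ctrl.get_state()['joint_positions'],'round') else ctrl.get_state()['joint_positions'])
p,d=ctrl.get_image('side');a=cv2.resize(p[110:220,260:350],None,fx=5,fy=5,interpolation=3);cv2.imwrite('pics/c4.png',a);print(a.shape)
E
```

```text
time: 6.62
position: [0.6714, 0.0802, 0.2039]
tool_rot: [2.637, 1.705, -0.001]
ft_force: [-0.0, -0.6, -1.8]
grip_width: 0.229
grip_force: 20.0
[ 0.3   0.46 -0.64  1.39  0.27  1.39 -0.76]
(550, 450, 3)
```

View pics/c4.png

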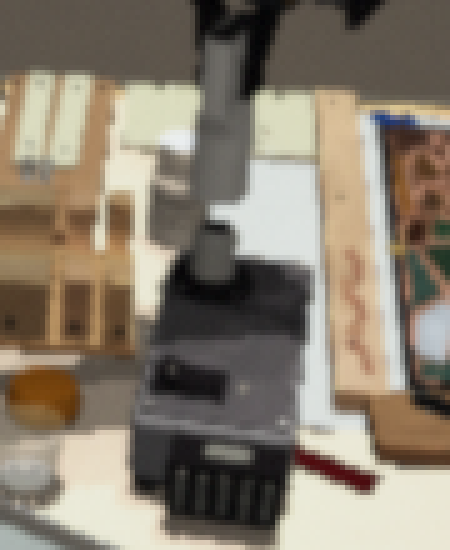

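The side crop shows the nozzle hanging over the spigot, with their axes at crop x≈220 and 217, which counts as aligned. I'll lower it in small steps and watch the force.

```bash
python3 -m handwheel '[[0.01,0.0008,0.0005,0.012,0,0,0],[0.01,0,0,0.008,0,0,0],[0.01,0,0,0.004,0,0,0],[0.01,0,0,0.003,0,0,0],[0.01,0,0,0.002,0,0,0],[0.01,0,0,0,0,0,0]]' 20; python3 -m handwheel '[[0.01,0,0,0.002,0,0,0],[0.01,0,0,0.002,0,0,0]]'
```

```text
time: 7.42
position: [0.673, 0.0814, 0.1745]
tool_rot: [2.638, 1.706, -0.0]
ft_force: [0.1, 1.0, -1.5]
grip_width: 0.228
grip_force: 20.0
time: 7.68
position: [0.673, 0.0814, 0.1705]
tool_rot: [2.638, 1.706, 0.0]
ft_force: [-0.5, -0.3, -2.4]
grip_width: 0.228
grip_force: 20.0
```

```bash
for i in 1; do python3 -m handwheel '[[0.01,0,0,0.002,0,0,0],[0.01,0,0,0.002,0,0,0],[0.01,0,0,0.002,0,0,0]]'; done; python3 -m handwheel '[[0.01,0,0,0.0015,0,0,0],[0.01,0,0,0.0015,0,0,0]]'
```

```text
time: 8.05
position: [0.6729, 0.0813, 0.1643]
tool_rot: [2.638, 1.706, -0.0]
ft_force: [-0.1, -0.2, -0.9]
grip_width: 0.232
grip_force: 20.0
time: 8.3
position: [0.6728, 0.0817, 0.1623]
tool_rot: [-2.637, -1.707, -0.0]
ft_force: [-1.7, -0.2, 4.8]
grip_width: 0.227
grip_force: 20.0
```

```bash
python3 -m handwheel '[[0.01,0,0,0.002,0,0,0],[0.01,0,0,0.002,0,0,0]]'; python3 -m handwheel '[[0.01,0,0,0.002,0,0,0],[0.01,0,0,0.002,0,0,0]]'; python3 -m handwheel '[[0.01,0,0,0.002,0,0,0],[0.01,0,0,0.002,0,0,0]]'
```

```text
time: 8.55
position: [0.6729, 0.0817, 0.1579]
tool_rot: [2.638, 1.707, 0.001]
ft_force: [-1.6, 0.2, 0.9]
grip_width: 0.23
grip_force: 20.0
time: 8.8
position: [0.6728, 0.0816, 0.1531]
tool_rot: [-2.637, -1.706, 0.0]
ft_force: [-1.9, 1.2, 1.1]
grip_width: 0.231
grip_force: 20.0
time: 9.05
position: [0.6728, 0.0816, 0.1492]
tool_rot: [-2.637, -1.706, 0.0]
ft_force: [-1.7, 2.2, 0.4]
grip_width: 0.232
grip_force: 20.0
```

```bash
python3 -m handwheel '[[0.01,0,0,0.0015,0,0,0],[0.01,0,0,0.0012,0,0,0]]'; python3 -m handwheel '[[0.01,0,0,0.001,0,0,0],[0.01,0,0,0.0005,0,0,0]]'; python3 -m handwheel '[[0.01,0,0,0.0005,0,0,0],[0.01,0,0,0,0,0,0]]'
```

```text
time: 9.3
position: [0.6729, 0.0816, 0.1467]
tool_rot: [-2.637, -1.706, 0.0]
ft_force: [-2.2, 0.7, 0.0]
grip_width: 0.232
grip_force: 20.0
time: 9.55
position: [0.6729, 0.0816, 0.1455]
tool_rot: [-2.637, -1.707, -0.0]
ft_force: [-2.6, 1.5, 3.6]
grip_width: 0.231
grip_force: 20.0
time: 9.8
position: [0.6729, 0.0816, 0.1455]
tool_rot: [2.638, 1.706, 0.0]
ft_force: [-3.7, 1.8, 4.6]
grip_width: 0.231
grip_force: 20.0
```

The nozzle is seated, with TCP z at 0.1455 as predicted. Now I'll turn it gently clockwise seen from above (+z of the tool).

```bash
cat > st.py <<'E'
from h import *
s=ctrl.get_state();m=Ro.from_rotvec(s['tool_rot']).as_matrix()
print('brg',np.degrees(np.arctan2(m[1,0],m[0,0])).round(2),'tq',np.round(s['torque'],3),'F',np.round(s['ft_force'],1),'t',s['time'])
E
python3 st.py; for k in 1; do python3 -m handwheel '[[0.01,0,0,0,0,0,2],[0.01,0,0,0,0,0,2],[0.01,0,0,0,0,0,2]]' >/dev/null; python3 st.py; python3 -m handwheel '[[0.01,0,0,0,0,0,2],[0.01,0,0,0,0,0,2]]'>/dev/null; python3 st.py;  python3 -m handwheel '[[0.01,0,0,0,0,0,2],[0.01,0,0,0,0,0,2]]'; python3 st.py; done
```

```text
brg 65.8 tq [ 0.472  1.026 -0.005] F [-3.7  1.8  4.6] t 9.8
brg 59.72 tq [0.483 0.896 0.089] F [-3.4  1.2  4.7] t 10.175
brg 55.71 tq [0.548 0.795 0.095] F [-2.8  1.9  5.3] t 10.425
time: 10.68
position: [0.6739, 0.0811, 0.1455]
tool_rot: [2.826, 1.369, 0.003]
ft_force: [-0.6, 0.9, 4.6]
grip_width: 0.226
grip_force: 20.0
brg 51.67 tq [0.283 0.264 0.037] F [-0.6  0.9  4.6] t 10.675
```

The lateral force from the button vanished at hole bearing about 142°, so it seems to have snapped out. I'll check with a small further turn.

```bash
python3 -m handwheel '[[0.01,0,0,0,0,0,2],[0.01,0,0,0,0,0,2]]' >/dev/null; python3 st.py; python3 -m handwheel '[[0.01,0,0,0,0,0,2],[0.01,0,0,0,0,0,1]]'>/dev/null; python3 st.py; python3 -m handwheel '[[0.01,0,0,0,0,0,1],[0.01,0,0,0,0,0,1]]'>/dev/null; python3 st.py
```

```text
brg 47.64 tq [0.151 0.155 0.073] F [-1.6 -0.1  4. ] t 10.925
brg 44.66 tq [0.114 0.092 0.038] F [-0.5  0.1  5.7] t 11.175
brg 42.67 tq [0.025 0.153 0.037] F [-0.5 -0.3  5.3] t 11.425
```

```bash
for k in 1; do python3 -m handwheel '[[0.01,0,0,0,0,0,1],[0.01,0,0,0,0,0,1]]'>/dev/null; python3 st.py; python3 -m handwheel '[[0.01,0,0,0,0,0,1],[0.01,0,0,0,0,0,1]]'>/dev/null; python3 st.py;python3 -m handwheel '[[0.01,0,0,0,0,0,1],[0.01,0,0,0,0,0,0]]'>/dev/null; python3 st.py; done
```

```text
brg 40.66 tq [-0.159  0.333  0.08 ] F [-1.3 -0.6  4.8] t 11.675
brg 38.65 tq [-0.203  0.436  0.091] F [-1.7 -1.2  6. ] t 11.925
brg 37.66 tq [-0.269  0.52   0.092] F [-1.7 -1.2  6.6] t 12.175
```

Lateral moments are changing but there is no clear yaw block. I'll test the lock directly with a gentle 3 mm lift, since a locked nozzle stops at 2 mm.

```bash
python3 -m handwheel '[[0.01,0,0,-0.001,0,0,0],[0.01,0,0,-0.001,0,0,0]]'|sed -n 2p; python3 st.py; python3 -m handwheel '[[0.01,0,0,-0.001,0,0,0],[0.01,0,0,-0.0005,0,0,0]]'|sed -n 2p; python3 st.py; python3 -m handwheel '[[0.01,0,0,-0.001,0,0,0],[0.01,0,0,0,0,0,0]]'|sed -n 2p; python3 st.py
```

```text
position: [0.6729, 0.0797, 0.1457]
brg 37.7 tq [-0.401 -0.2    0.056] F [-0.2 -2.3 -2.2] t 12.425
position: [0.6726, 0.0803, 0.147]
brg 37.77 tq [-0.66  -0.318  0.024] F [ 1.3 -2.8 -4.7] t 12.675
position: [0.6726, 0.0804, 0.1479]
brg 37.78 tq [-0.906 -0.666  0.037] F [  1.9  -2.3 -10.2] t 12.925
```

It resists from about 2 mm (Fz −10 N), so it is locked. I'll lower it, turn back toward mid-play and read the load there.

```bash
python3 -m handwheel '[[0.01,0,0,0.002,0,0,0],[0.01,0,0,0.002,0,0,0],[0.01,0,0,0,0,0,0]]'|sed -n 2p; python3 st.py; python3 -m handwheel '[[0.01,0,0,0,0,0,-2],[0.01,0,0,0,0,0,-2],[0.01,0,0,0,0,0,-2],[0.01,0,0,0,0,0,-1],[0.01,0,0,0,0,0,0]]'|sed -n 2p; python3 st.py;  python3 -m handwheel '[[0.01,0,0,-0.001,0,0,0],[0.01,0,0,-0.001,0,0,0],[0.01,0,0,-0.001,0,0,0],[0.01,0,0,-0.001,0,0,0],[0.01,0,0,0,0,0,0]]'|sed -n 2p; python3 st.py;
```

```text
position: [0.6729, 0.0808, 0.1461]
brg 37.79 tq [-1.321  0.569  0.104] F [-3.4 -4.7  0.4] t 13.3
position: [0.6733, 0.0816, 0.1455]
brg 44.81 tq [-0.939  0.033  0.031] F [-0.3 -2.6 -0.7] t 13.925
position: [0.6729, 0.0814, 0.148]
brg 44.81 tq [-0.564 -1.269 -0.064] F [  4.3  -2.4 -13.4] t 14.55
```

It is blocked at 2.5 mm here too, so the lock is confirmed. Lower, release and rise.

```bash
python3 -m handwheel '[[0.01,0,0,0.002,0,0,0],[0.01,0,0,0.002,0,0,0],[0.01,0,0,0,0,0,0]]' 8|sed -n 2p; python3 st.py; python3 -m handwheel '[[0.05,0,0,0,0,0,0],[0.05,0,0,0,0,0,0],[0.05,0,0,0,0,0,0],[0.05,0,0,0,0,0,0],[0.05,0,0,0,0,0,0],[0.05,0,0,0,0,0,0]]'; python3 -m handwheel '[[0.05,0,0,-0.03,0,0,0],[0.05,0,0,-0.05,0,0,0],[0.0,0,0,-0.05,0,0,0],[0,0,0,0,0,0,0],[0,0,0,0,0,0,0]]'; python3 - <<'E'
from h import *
p,d=ctrl.get_image('wrist');cv2.imwrite('pics/w3.png',p);np.save('w3.npy',d)
s=ctrl.get_state();print(s['position'],s['tool_rot'],fe([.656,-.045,.07]),fe([.672,.081,.188]))
K,R,t=cam('wrist');v,u=np.indices(d.shape);a=u-K[0,2];b=v-K[1,2];r=np.hypot(a,b)+1e-9;k=np.tan(r/K[0,0])/r
P=(np.stack([a*k*d,b*k*d,d],-1)-t)@R;np.save('P3.npy',P)
m=(P[...,2]>.183)&(P[...,2]<.196)&(np.hypot(P[...,0]-.672,P[...,1]-.081)<.05)
q=P[m];print(m.sum(),np.median(q,0),cv2.minAreaRect(q[:,:2].astype(np.float32)*1000))
E
```

```text
position: [0.6733, 0.0817, 0.1466]
brg 44.8 tq [-0.625 -0.22  -0.011] F [ 0.2 -1.9 -1. ] t 14.925
time: 15.68
position: [0.6729, 0.0813, 0.1453]
tool_rot: [-2.905, -1.197, 0.0]
ft_force: [-0.2, -0.3, 0.0]
grip_width: 0.57
grip_force: 0.0
time: 16.3
position: [0.6728, 0.0813, 0.275]
tool_rot: [2.904, 1.197, -0.001]
ft_force: [0.4, -0.0, -0.7]
grip_width: 0.317
grip_force: 0.0
[0.67242656 0.08109663 0.27396071] [-2.90431786 -1.19700497  0.00321288] (np.float64(307.94575253742056), np.float64(237.34705393328315)) (np.float64(251.08553703591502), np.float64(193.7076251077463))
462 [0.67451707 0.08248473 0.18675022] ((672.8141479492188, 80.85935974121094), (59.91569519042969, 19.667774200439453), 45.45201873779297)
```

View pics/w3.png

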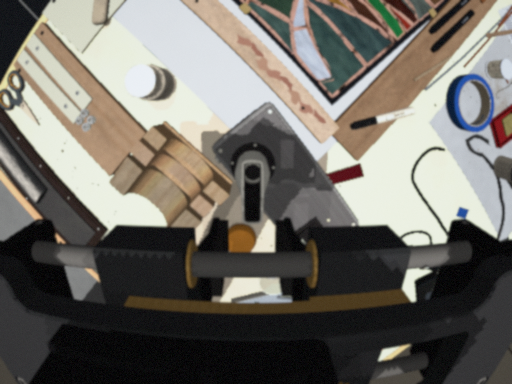

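The wrist view shows the nozzle on the spigot at (253,180); its mouth measures z 0.187 at (0.6728,0.0809). The switch is hidden by the gripper, so I'll locate the rocker in the first top image.

```bash
python3 - <<'E'
from h import *
p=cv2.imread('pics/top0.png');d=np.load('top0.npy');P=pts('top',d);g=p.max(-1)
m=np.zeros(g.shape,np.uint8);m[142:168,226:250]=(g[142:168,226:250]<62)
c,_=cv2.findContours(m,0,1);c=max(c,key=cv2.contourArea);r=cv2.minAreaRect(c);print(r,cv2.contourArea(c))
print('bbox',cv2.boundingRect(c))
K,R,t=cam('top')
w=np.array([ray('top',x,y,.066)[:2] for x,y in c[:,0]],np.float32)*1000;print('world rect',cv2.minAreaRect(w),(w.max(0)+w.min(0))/2)
print(np.round(P[143:168,239,:]*1000)[:, [0,2]].astype(int).tolist())
e=np.radians(84);
E
```

```text
((237.86068725585938, 154.53280639648438), (11.407504081726074, 15.391075134277344), 5.19442892074585) 149.5
bbox (232, 147, 13, 16)
world rect ((655.3162841796875, -44.29413986206055), (31.9803524017334, 43.76841735839844), 83.86157989501953) [655.3954   -44.724194]
[[689, 63], [687, 57], [684, 59], [681, 61], [677, 63], [673, 68], [671, 65], [668, 65], [665, 69], [662, 67], [659, 68], [656, 72], [653, 71], [651, 65], [647, 74], [644, 73], [641, 76], [640, 64], [637, 63], [634, 64], [632, 63], [629, 60], [628, 51], [625, 52], [625, 34]]
```

Rocker pivot is about (0.657,−0.0445), and I'll press at about (0.643,−0.043). First turn the tool so the gripper body stays clear of the nozzle, then go above the switch.

```bash
python3 -m handwheel '[[0,0,0,0,0,0,-9.8],[0,0,0,0,0,0,-9.8],[0,0,0,0,0,0,-9.8],[0,0,0,0,0,0,-9.8],[0,-0.0423,-0.0055,0,0,0,0],[0,-0.0423,-0.0055,0,0,0,0],[0,-0.0423,-0.0055,0,0,0,0],[0,0,0,0.05,0,0,0],[0,0,0,0.05,0,0,0],[0,0,0,0.05,0,0,0],[0,0,0,0.03,0,0,0],[0,0,0,0,0,0,0]]'; python3 st.py
python3 - <<'E'
from h import *
p,d=ctrl.get_image('wrist')
p2,d2=ctrl.get_image('side')
a=cv2.resize(p2[120:220,265:345],None,fx=5,fy=5,interpolation=3);b=cv2.resize(p[100:300,170:340],(425,500));cv2.imwrite('pics/c5.png',np.hstack([a,b[:500]]))
E
```

```text
time: 17.85
position: [0.64, -0.0434, 0.091]
tool_rot: [-2.33, -2.098, 0.009]
ft_force: [-0.5, 1.3, 0.2]
grip_width: 0.003
grip_force: 0.0
brg 84.0 tq [ 0.007 -0.07  -0.005] F [-0.5  1.3  0.2] t 17.85
```

View pics/c5.png

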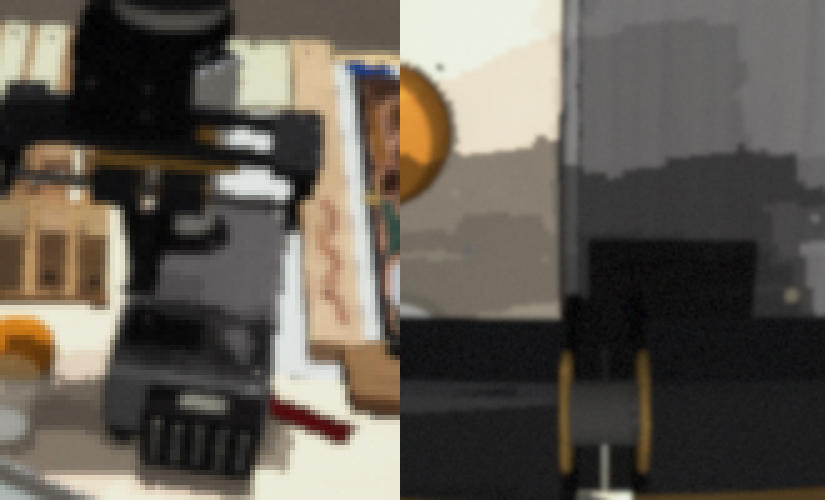

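The crop shows the shut fingertips over the front part of the switch frame (wrist crop x 568–642, frame 590–755). I'll shift 4 mm back and press down in steps.

```bash
python3 -m handwheel '[[0,0,0.004,0.008,0,0,0],[0,0,0,0.004,0,0,0],[0,0,0,0.003,0,0,0]]'|sed -n 2,4p; python3 -m handwheel '[[0,0,0,0.003,0,0,0],[0,0,0,0.002,0,0,0],[0,0,0,0.002,0,0,0]]'|sed -n 2,4p; python3 -m handwheel '[[0,0,0,0.0015,0,0,0],[0,0,0,0.001,0,0,0],[0,0,0,0,0,0,0]]'|sed -n 2,4p
```

```text
position: [0.6474, -0.0436, 0.0804]
tool_rot: [2.334, 2.102, 0.0]
ft_force: [0.3, 0.1, -0.1]
position: [0.647, -0.0435, 0.0735]
tool_rot: [-2.335, -2.102, 0.001]
ft_force: [-2.0, 0.3, 3.0]
position: [0.6473, -0.0435, 0.0708]
tool_rot: [2.335, 2.102, 0.0]
ft_force: [-1.1, 0.4, 2.4]
```

```bash
python3 -m handwheel '[[0,0,-0.002,0.0015,0,0,0],[0,0,0,0.001,0,0,0],[0,0,0,0,0,0,0]]'|sed -n 2,4p; python3 -m handwheel '[[0,0,0,0.001,0,0,0],[0,0,0,0.001,0,0,0],[0,0,0,0,0,0,0]]'|sed -n 2,4p
```

```text
position: [0.6459, -0.0435, 0.0686]
tool_rot: [2.334, 2.101, 0.001]
ft_force: [1.4, -0.4, 2.3]
position: [0.6459, -0.0434, 0.0684]
tool_rot: [2.334, 2.101, 0.001]
ft_force: [-1.7, -0.5, 12.3]
```

The rocker hit its stop at z 0.068 with 12 N, so it is on. Retreat and take a last look.

```bash
python3 -m handwheel '[[0,0,0,-0.02,0,0,0],[0,0,0,-0.06,0,0,0],[0,0,0,-0.06,0,0,0],[0,0,0,-0.06,0,0,0],[0,-0.06,-0.02,0,0,0,0],[0,-0.06,-0.02,0,0,0,0],[0,-0.06,-0.02,0,0,0,0],[0,0,0,0,0,0,0],[0,0,0,0,0,0,0]]'|sed -n 1,4p; python3 - <<'E'
from h import *
p,d=ctrl.get_image('top');P=pts('top',d)
a=cv2.resize(p[115:245,120:285],None,fx=4,fy=4,interpolation=3);cv2.imwrite('pics/c6.png',a)
m=(P[...,2]>.175)&(P[...,2]<.2)&(np.hypot(P[...,0]-.672,P[...,1]-.081)<.05);q=P[m]
if m.any():print(np.median(q,0),cv2.minAreaRect(q[:,:2].astype(np.float32)*1000))
print(np.round(P[143:168,239,:]*1000)[:, [0,2]].astype(int).tolist())
E
```

```text
time: 20.95
position: [0.5675, -0.2134, 0.2665]
tool_rot: [-2.334, -2.101, -0.001]
ft_force: [0.4, 0.1, -0.4]
[0.67112525 0.08077315 0.18573415] ((670.7716064453125, 81.3276138305664), (59.77093505859375, 19.843692779541016), 43.671173095703125)
[[690, 59], [686, 63], [684, 61], [680, 62], [676, 69], [672, 74], [670, 73], [668, 69], [664, 73], [662, 69], [659, 69], [656, 69], [654, 68], [651, 65], [648, 67], [645, 70], [642, 71], [640, 67], [638, 62], [634, 66], [632, 60], [629, 61], [627, 57], [625, 50], [626, 27]]
```

View pics/c6.png

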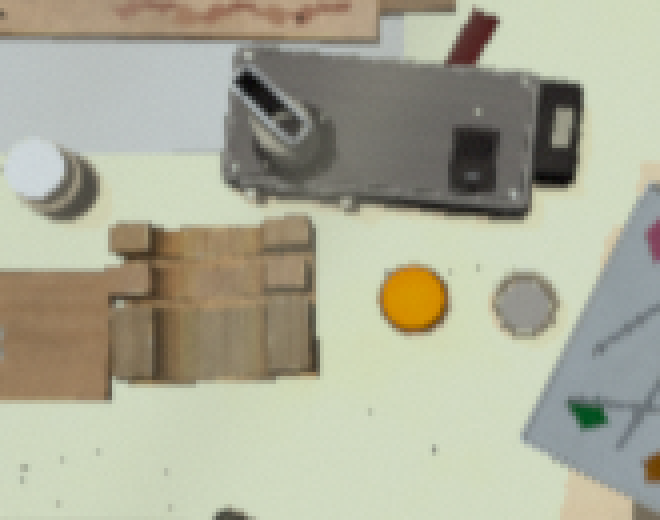

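In the final top crop the nozzle stands locked at crop (272,105). The rocker at (475,160) now has its back half high (0.074) and its front low, and the puck, tub and glass are in place. Handing in.

```bash
python3 -c "
from bench import ctrl
print(ctrl.close_job())"
```

```text
the job is handed in; nothing more can be done
None
```

I seated the nozzle and locked it on the spigot (a gentle lift stopped at about 2 mm), switched the rocker on and left the bystanders in place; the job is handed in and gave no verdict back.

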